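# Shut the stock box and secure its lid with a snap hook

### The arm

A 6-joint arm with a two-finger parallel gripper is mounted at the origin on a cart in front of the work surface, level with it; the furniture and walls round the work are solid. World frame = base frame: x ahead of the robot, y to its left, z up, the work surface at z = 0. Lengths are in m, angles in degrees, forces in N, time in s.
With the tool pointing down it reaches from about 0.35 to 0.975 m from the base axis. Payload 4.9 kg.
Tool frame: the origin (TCP) lies midway between the tips of the shut fingers; the grasp point (between the pads) lies 19 mm behind it; z points along the fingers, y is the line along which they close (so a half turn about z gives the same grasp; the last joint's range is limited). The gripper opens to 85 mm and grips with 20 to 120 N. Pads are 22 mm wide; open, the fingers measure 114 mm over their backs; the gripper's body (76 mm by 85 mm) begins 54 mm behind the grasp point. The pads swing forward as they close: fully open they stand 13 mm farther back than shut.
Start: joints at [-69.901, 3.019, 92.412, -0, 84.569, -6.818], TCP at [0.283, -0.557, 0.231] pointing down, gripper open.
Joint ranges: [-172.51, 172.51], [-57.92, 126.97], [3.15, 148.05], [-58.71, 238.71], [5.1, 150.11], [-179.66, 179.66]. Speed limits (degrees/s): [147.25, 147.25, 180, 180, 180, 180].

### API

Orientations are given as a 3x3 rotation matrix whose columns are the frame's x, y, z axes.
In Python, from cell import robot gives the robot as it stands.
- The arm moves only by the tool play_rows, never from a script. Its argument "deltas" is one flat list of numbers, 7 for each row, row after row: the opening, from 0 (shut) to 1 (fully open), then the shift along the tool's x, y, z in m, then the turn, a rotation vector about the tool's x, y, z in degrees. In form: [grip, tx, ty, tz, ax, ay, az, grip, tx, ty, tz, ax, ay, az, ...]. A call has 1 to 12 rows; each row shifts and turns the commanded pose from where the row before left it, along the tool's axes as they then stand; what a row does not reach is not made up. A row lasts 1/10 s, in which the tool goes at most 50 mm and 8.59 degrees, less where a joint would pass 70% of its speed; a pose out of reach is approached as far as the arm can. A call with a gripper value outside its range is refused whole. The fingers move at their own pace and stop on an object; "newtons" is the grip in N (left out, the last holds). Time passes only in rows, so rows that do not move let the fingers close. It gives the time, the measured TCP pose, the force, the opening and the grip force at its end, in the units of the state.
- robot.observe(): the state, without advancing time (a new reading comes with each control period).
- robot.grab_frame(name): name is "side" or "top" or "wrist"; returns the picture (480x640x3 uint8, red, green, blue); there is no depth.
- robot.camera_model(name): a dict with "fovy" (degrees; the focal length in pixels is half the picture's height over the tangent of half this angle, whatever the lens; pixels are square), "cx", "cy" (the principal point, pixels), "R" (3x3) and "t" (3): a world point X has camera coordinates R X + t. Camera axes: x right, y down, z forward; pixel columns grow to the right and rows downward; lengths in m; the calibration is good to about 2 mm. The wrist camera is an equidistant fisheye: a pixel r from the principal point sees the ray r / f radians off the axis. A picture is of the moment at which its call begins: read the wrist's pose just before it. camera_model takes no time and is no camera call; for the wrist camera it gives the pose at the moment of the call.
- robot.finish_job(): hands the job in; it is judged then, once.
The state is a dict: "time_s": time; "q": joint angles; "qd": joint speeds; "joint_efforts": joint torques, N m; "ee_pos": TCP position; "ee_rot": TCP orientation; "force": force on the tool from outside, world axes, zero at the start; "moment": the same for the moment, N m; "finger_gap": opening from 0.0 (shut) to 1.0 (fully open); "grasp_force": force on a finger pad.
Only numpy, scipy, OpenCV 4.12 (cv2) and the standard library are available. Lean on these libraries where they do the work, as an engineer would, in place of code of your own. Each camera call takes 0.05 s, during which the arm holds its last target. There are 200 camera calls.

### The job

Get the green steel stock box ready to be carried to the safe: shut its lid without slamming it, so that the staple comes up through the slot, then take the snap hook from the foam tray and clip it through the staple, with one leg of the staple inside the hook and the gate sprung fully shut again. Leave the hook clipped there, let go and at rest; never force the fingers against the staple, and do not disturb the rouge bar that lies between the box and the tray.

Things in the scene. Friction and masses are not known exactly. Their poses are not given: they have to be found in the camera images.
- stock_box: green sheet-steel box fixed to the bench, 174 mm deep (x) by 180 mm wide (y); origin under its centre on the bench, front (staple side) to its -x, z up. The rim is 70 mm high. Shut, the lid's flat top lies 74 mm above the bench and covers x = -90 to +89 mm, y = -94 to +94 mm of this frame; only the staple stands above it
- lid_hinge (a point): middle of the lid's hinge line, on the back rim of the box at x = +90 mm, 70 mm above the bench; the line runs along the box's y. The lid is a plate 4 mm thick, its underside in the plane of the hinge line; its front edge is 180 mm from the line
- lid (a joint): opening angle of the lid in rad: 0 shut, 0.6 to 1.1 at the start. The hinge is stiff: the lid stays where it is left and must be pushed down all the way (a few N near the front edge)
- staple: steel staple on the front of the box: an upright U of 8 mm round bar fixed to the box, 28 mm behind its front edge, in a plane parallel to the front: two straight legs 36 mm apart (centres), joined at the top by a crossbar whose underside is 30 mm and top 38 mm above the shut lid. Origin midway between the feet of the legs, 70 mm above the bench
- staple_left (a point): centre of the staple's leg on the box's +y side, 15 mm above the shut lid
- staple_right (a point): centre of the staple's leg on the box's -y side, at the same height
- tray: fixed foam tool tray, black on a blue base, 180 mm (x) by 176 mm (y), 21 mm high; origin under its centre. The snap hook lies flat in a close pocket 15 mm deep (floor 6 mm above the bench), along x, its wide end to -x, its top 4 mm below the foam. The tweezers in the other pocket are fixed to the tray
- finger_notch (a point): floor of the pocket at the middle of the finger notch, under the hook's wide end. The notch is 54 mm long (tray x = -66 to -12 mm) and reaches 64 mm to each side of the hook's middle line, as deep as the pocket; only here is there room for fingers beside the hook
- snap_hook: loose pear-shaped steel snap hook (carabiner) of 11 mm round bar, 135 mm long, about 0.22 kg. Origin on its underside as it lies flat, on its middle line, 65 mm behind the outside of its nose end; x points to the wide nose end, y to the gate side, z up; solid spine on -y. Inside it is 29 mm wide at the wide half
- hook_bow (a point): middle of the hook's wide end, 51 mm wide outside, hook x = +34 mm, half way up the bar; its sides are parallel here, and the half-round bow begins 6 mm farther on. Held here the fingers cover the nose and are in the way of the staple, so it must be held at the narrow end to be clipped
- hook_tail (a point): middle of the narrow end between its parallel sides, 39 mm apart outside, hook x = -44 mm, half way up the bar; the end of the hook is 25 mm farther on
- hook_mouth (a point): on the gate just behind the nose's tip: hook x = +12, y = +19 mm, half way up the bar. The nose tip ends at x = +20.5 mm. A staple leg pressed in here until its centre is at hook y = +5 mm, then moved under the nose towards the bow to x = +25 mm or more (at most +50), frees the gate, which snaps shut behind it
- gate (a joint): gate of the snap hook in rad: 0 shut against the nose, grows as it is pressed inward, to 0.6 at most. It is hinged at hook x = -32, y = +14 mm; a spring shuts it (about 2 N at the tip to begin opening, 5 to 7 N well open)
- rouge: red and white bar of polishing rouge, 87 by 35 by 27 mm, lying loose on the bench between the box and the tray; not to be disturbed

How it is judged (in metres and radians):
On the way, in this order (a step that is already met when the one before it is completed fails the run):
1. the lid is shut (value of joint lid below 0.04 rad), for 0.2 s.
2. the gate is pressed open at the staple, with the lid still shut (value of joint lid below 0.04 rad and value of joint gate above 0.12 rad and distance between any of staple_left, staple_right and snap_hook below 0.06 m), for 0.02 s.
At the end, for the whole second after the job is handed in: the lid is shut (within 0.04 rad); exactly one leg of the staple stands inside the hook, under the crossbar; the gate is shut (within 0.06 rad) and the hook is at rest (value of joint lid below 0.04 rad and (((x of staple_left in the frame of snap_hook between -0.058 and 0.058 m and y of staple_left in the frame of snap_hook between -0.016 and 0.016 m and z of staple_left in the frame of snap_hook between -0.012 and 0.03 m) and not (x of staple_right in the frame of snap_hook between -0.058 and 0.058 m and y of staple_right in the frame of snap_hook between -0.016 and 0.016 m and z of staple_right in the frame of snap_hook between -0.012 and 0.03 m)) or ((x of staple_right in the frame of snap_hook between -0.058 and 0.058 m and y of staple_right in the frame of snap_hook between -0.016 and 0.016 m and z of staple_right in the frame of snap_hook between -0.012 and 0.03 m) and not (x of staple_left in the frame of snap_hook between -0.058 and 0.058 m and y of staple_left in the frame of snap_hook between -0.016 and 0.016 m and z of staple_left in the frame of snap_hook between -0.012 and 0.03 m))) and value of joint gate below 0.06 rad and linear speed of snap_hook below 0.02 m/s); the robot touches nothing.
It fails at once if the lid is slammed (closing faster than 2.5 rad/s) (velocity of joint lid below -2.5 rad/s).
It fails at once if the rouge bar is moved more than 20 mm (distance of rouge from where it was at the start of the episode above 0.02 m).
It fails at once if the fingers are forced against the staple (over 40 N) (contact force between the fingers and staple above 40 N).
It also fails if it takes over 64 s, if anything falls off the work surface, if the arm or the gripper's body presses on something with over 40 N, if the wrist force passes 120 N, or if a joint passes its speed limit or range.

## Working session

There is one attempt and no reset: what is moved stays moved. The work goes in short steps, Python scripts to look and compute and a tool call to move; the robot and the scene stay as the last step left them, time stands still between calls to the robot, and variables do not carry over. Pictures are saved under pics/ and viewed, at most 10 in all, crops included, and the job is handed in when it is done.

Besides the shell and the picture viewer there is one more tool, called after ">>>" by a JSON object that holds its "op" and its "data". play_rows: Moves the arm, as the interface text tells. Its arguments: {"type":"object","properties":{"deltas":{"type":"array"},"newtons":{"type":"number"}},"required":["deltas"]}

```bash
mkdir -p pics; ls; python3 - <<'E'
from cell import robot
import cv2
for n in("side","top"):
    cv2.imwrite(f"pics/{n}0.png",robot.grab_frame(n)[:,:,::-1])
for n in("side","top","wrist"):
    print(n,robot.camera_model(n))
s=robot.observe();print(s["time_s"],s["ee_pos"],s["ee_rot"])
E
```

```text
pics
side {'fovy': 45.20469219525798, 'cx': 324.0847235089381, 'cy': 240.88762243186991, 'R': array([[-0.96788428, -0.25019751, -0.02451976],
       [-0.11702593,  0.53472828, -0.83688147],
       [ 0.22249707, -0.80713498, -0.54683469]]), 't': array([0.58169509, 0.14305191, 0.81976363])}
top {'fovy': 48.863328125373826, 'cx': 318.7586169673383, 'cy': 239.67926481927242, 'R': array([[ 1.93720650e-04, -9.99995456e-01, -3.00832375e-03],
       [-9.94964016e-01,  1.08787843e-04, -1.00232704e-01],
       [ 1.00232576e-01,  3.01259102e-03, -9.94959474e-01]]), 't': array([0.00202737, 0.58694666, 0.86224941])}
wrist {'fovy': 65.70646984690485, 'cx': 320.26673226057227, 'cy': 238.85846909782003, 'R': array([[ 0.45314247, -0.89143627, -0.00181284],
       [-0.85741965, -0.43640548,  0.27273027],
       [-0.24391279, -0.12203131, -0.96208883]]), 't': array([-0.62312347, -0.03565963,  0.37912594])}
0.1 [ 0.28274146 -0.55675061  0.23016841] [[ 8.91649130e-01  4.52726629e-01 -6.53991869e-04]
 [ 4.52727048e-01 -8.91647387e-01  1.77675108e-03]
 [ 2.21252389e-04 -1.88031837e-03 -9.99998208e-01]]
```

View pics/top0.png

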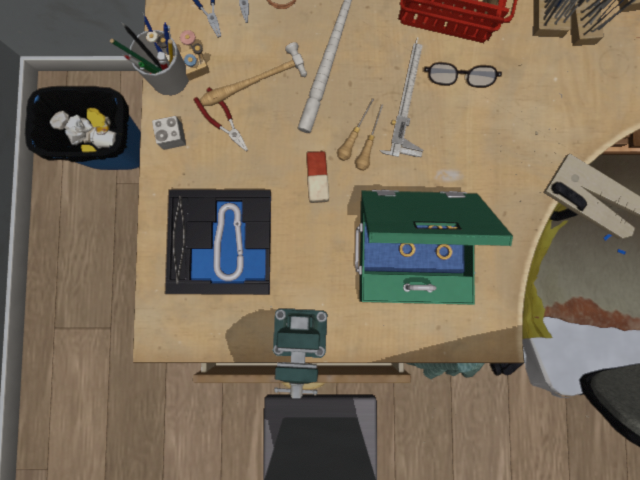

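View pics/side0.png

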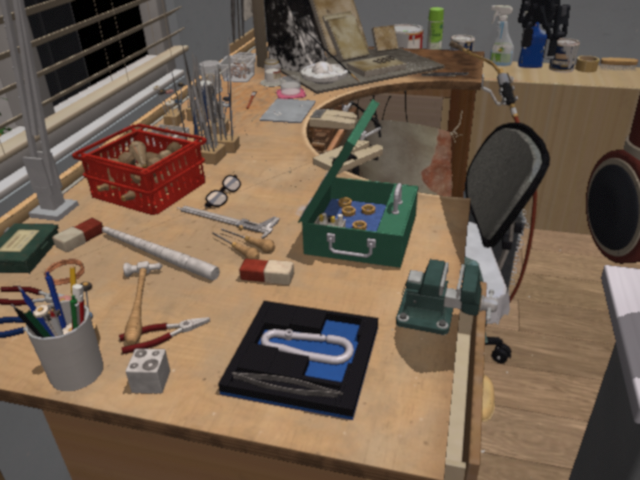

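The top view shows the tray around (219,241) with its notch and wide end facing the robot, and the rouge at (317,177). The box is around (417,247) with its lid half open and the staple near (419,287). The side view agrees with this. Next I'll enlarge the box and measure.

```bash
cat >h.py <<'E'
import numpy as np,cv2
from cell import robot
def ray(m,px,fish=False):
    f=240/np.tan(np.radians(m["fovy"]/2)); px=np.atleast_2d(px).astype(float)
    d=(px-[m["cx"],m["cy"]])/f
    if fish:
        r=np.linalg.norm(d,axis=1,keepdims=True)+1e-12
        d=np.hstack([d/r*np.sin(r),np.cos(r)])
    else: d=np.hstack([d,np.ones((len(d),1))])
    return -m["R"].T@m["t"], d@m["R"]
def plane(m,px,z,fish=False):
    c,d=ray(m,px,fish); return c+d*((z-c[2])/d[:,2:3])
def pix(m,X):
    f=240/np.tan(np.radians(m["fovy"]/2)); p=np.atleast_2d(X)@m["R"].T+m["t"]
    return p[:,:2]/p[:,2:]*f+[m["cx"],m["cy"]]
def two(m1,p1,m2,p2,f1=False,f2=False):
    c1,d1=ray(m1,p1,f1);c2,d2=ray(m2,p2,f2);A=[];b=[]
    for c,d in((c1,d1[0]),(c2,d2[0])):
        d=d/np.linalg.norm(d);P=np.eye(3)-np.outer(d,d);A.append(P);b.append(P@c)
    return np.linalg.lstsq(np.vstack(A),np.hstack(b),rcond=None)[0]
E
python3 - <<'E'
from h import *
im=cv2.imread("pics/top0.png");m=robot.camera_model("top")
hsv=cv2.cvtColor(im,cv2.COLOR_BGR2HSV)
def big(mask,x0,x1,y0,y1):
    k=np.zeros_like(mask);k[y0:y1,x0:x1]=mask[y0:y1,x0:x1]
    c=max(cv2.findContours(k,cv2.RETR_EXTERNAL,cv2.CHAIN_APPROX_NONE)[0],key=cv2.contourArea);return c
blk=((hsv[...,2]<60)).astype(np.uint8)*255
c=big(blk,150,290,170,310);r=cv2.minAreaRect(c);print("tray px",r)
b=cv2.boxPoints(r);W=plane(m,b,.021);print("tray corners",W.round(4),W.mean(0))
g=((hsv[...,0]>65)&(hsv[...,0]<95)&(hsv[...,1]>90)).astype(np.uint8)*255
c=big(g,340,520,170,310);print("green approx",cv2.approxPolyDP(c,4,True).squeeze().tolist())
cr=np.hstack([cv2.resize(im[180:310,345:515],None,fx=4,fy=4,interpolation=cv2.INTER_CUBIC)])
cv2.imwrite("pics/box0.png",cr)
w=((hsv[...,1]<60)&(hsv[...,2]>140)).astype(np.uint8)*255
c=big(w,205,255,190,290);print("hook",cv2.minAreaRect(c),plane(m,[cv2.minAreaRect(c)[0]],.012), cv2.boundingRect(c))
E
```

```text
tray px ((217.96632385253906, 241.29478454589844), (103.06481170654297, 103.81175231933594), 0.6902772188186646)
tray corners [[0.4981 0.2603 0.021 ]
 [0.676  0.2634 0.021 ]
 [0.6737 0.0858 0.021 ]
 [0.496  0.0862 0.021 ]] [0.58593346 0.17392765 0.021     ]
green approx [[362, 192], [361, 300], [473, 303], [473, 245], [510, 244], [511, 239], [479, 197], [401, 192], [385, 197]]
hook ((228.0, 241.5), (75.0, 28.0), 90.0) [[0.58557561 0.15834825 0.012     ]] (214, 204, 29, 76)
```

View pics/box0.png

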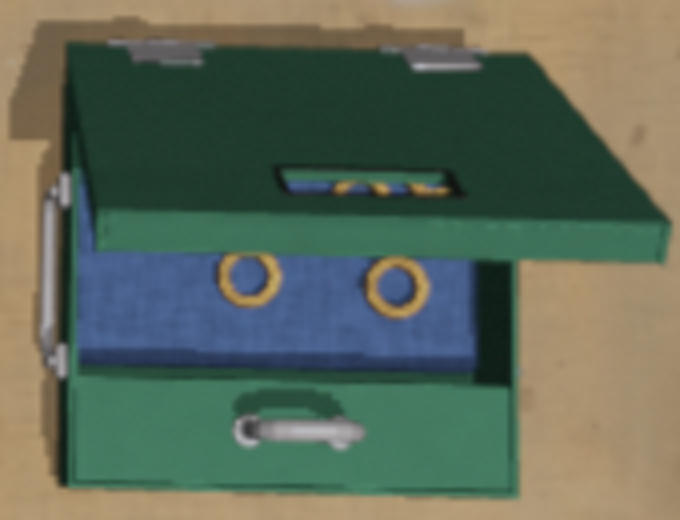

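The crop shows the box's front rim running from px (361.8,301.8) to (474.3,303.8). The staple crossbar is centred at about (421,287.8). The lid's front edge runs from (369,233) to (512,235), and the lid has a front skirt and a slot.

```bash
python3 - <<'E'
from h import *
m=robot.camera_model("top")
F=plane(m,[[361.75,301.75],[474.25,303.75]],.07);print(F,np.linalg.norm(F[0]-F[1]))
H=plane(m,[[362,190.5],[477,193.25]],.073);print(H)
print("yaw",np.degrees(np.arctan2(*(F[0]-F[1])[[0,1]]))*-1,np.degrees(np.arctan2(*(H[0]-H[1])[[0,1]]))*-1)
S=plane(m,[[421-16.,287.75-.3],[421+16,288.]],.108);print("bar",S.mean(0))
c,d=ray(m,[[369.25,233],[512,235]])
# lid front top edge: solve angle so that pt (hinge frame) r=180,h=4 lies on ray; use box origin from bar
for yaw in np.radians([0,-1,-1.5]):
    R=np.array([[np.cos(yaw),-np.sin(yaw)],[np.sin(yaw),np.cos(yaw)]])
    o=S.mean(0)[:2]-R@[-.062,0]   # staple at about x=-60
    hx=R@[.09,0]+o
    for t in np.arange(.5,1.15,.02):
        x=-.18*np.cos(t)+.004*np.sin(t);z=.07+.18*np.sin(t)+.004*np.cos(t)
        P=np.array([np.r_[R@[.09+x,s*.094]+o,z] for s in(1,-1)])
        e=pix(m,P)-[[369.25,233],[512,235]]
        if abs(e[:,1].mean())<4: print(np.degrees(yaw),o.round(4),round(t,2),e.round(1).tolist())
E
```

```text
[[ 0.48356339 -0.06651713  0.07      ]
 [ 0.48044814 -0.24532886  0.07      ]] 0.17883887109691204
[[ 0.66262796 -0.06811373  0.073     ]
 [ 0.65804006 -0.25410592  0.073     ]]
yaw -0.9981017608837852 -1.413038056301733
bar [ 0.50544116 -0.15398583  0.108     ]
0.0 [ 0.5674 -0.154 ] 1.04 [[-3.7, 4.6], [-2.9, 2.6]]
0.0 [ 0.5674 -0.154 ] 1.06 [[-3.6, 2.1], [-2.6, 0.0]]
0.0 [ 0.5674 -0.154 ] 1.08 [[-3.5, -0.5], [-2.2, -2.5]]
-1.0 [ 0.5674 -0.1551] 1.04 [[-2.8, 3.4], [-2.1, 3.8]]
-1.0 [ 0.5674 -0.1551] 1.06 [[-2.7, 0.8], [-1.6, 1.3]]
-1.0 [ 0.5674 -0.1551] 1.08 [[-2.5, -1.8], [-1.2, -1.3]]
-1.5000000000000002 [ 0.5674 -0.1556] 1.04 [[-2.4, 2.7], [-1.6, 4.5]]
-1.5000000000000002 [ 0.5674 -0.1556] 1.06 [[-2.2, 0.2], [-1.2, 1.9]]
-1.5000000000000002 [ 0.5674 -0.1556] 1.08 [[-2.1, -2.4], [-0.7, -0.6]]
```

>>> {"op": "play_rows", "data": {"deltas": [0, 0, 0, -0.0175, 0, 0, 7, 0, 0, 0, -0.0175, 0, 0, 7, 0, 0, 0, -0.0175, 0, 0, 7, 0, 0, 0, -0.0175, 0, 0, 7, 0, 0.03, -0.029, 0, 0, 0, 0, 0, 0.03, -0.029, 0, 0, 0, 0, 0, 0.03, -0.029, 0, 0, 0, 0, 0, 0.03, -0.029, 0, 0, 0, 0, 0, 0.03, -0.029, 0, 0, 0, 0, 0, 0.03, -0.029, 0, 0, 0, 0, 0, 0.03, -0.029, 0, 0, 0, 0, 0, 0.03, -0.029, 0, 0, 0, 0]}}

```text
time_s: 1.3
ee_pos: [0.5281, -0.3283, 0.3007]
ee_rot: [[1.0, -0.019, -0.001], [-0.019, -1.0, 0.001], [-0.001, -0.0, -1.0]]
force: [0.1, -0.0, -0.2]
finger_gap: -0.001
grasp_force: 0.0
```

>>> {"op": "play_rows", "data": {"deltas": [0, 0.03, -0.029, 0, 0, 0, 0, 0, 0.03, -0.029, 0, 0, 0, 0, 0, 0.03, -0.029, 0, 0, 0, 0, 0, 0.03, -0.029, 0, 0, 0, 0, 0, 0, 0, 0, 0, 0, 0, 0, 0, 0, 0, 0, 0, 0]}}

```text
time_s: 1.9
ee_pos: [0.6496, -0.2153, 0.3003]
ee_rot: [[1.0, -0.017, -0.002], [-0.017, -1.0, 0.0], [-0.002, -0.0, -1.0]]
force: [0.5, 0.2, -1.3]
finger_gap: -0.0
grasp_force: 0.0
```

>>> {"op": "play_rows", "data": {"deltas": [0, 0, 0, 0.042, 0, 0, 0, 0, 0, 0, 0.042, 0, 0, 0, 0, -0.02, 0, 0, 0, 0, 0, 0, -0.015, 0, 0, 0, 0, 0, 0, -0.012, 0, 0, 0, 0, 0, -0.012, 0, 0, 0, 0, 0, 0, -0.0085, 0, 0.005, 0, 0, 0, 0, -0.0138, 0, 0.0093, 0, 0, 0, 0, -0.0126, 0, 0.0105, 0, 0, 0, 0, -0.0115, 0, 0.0118, 0, 0, 0, 0, -0.0103, 0, 0.0129, 0, 0, 0, 0, -0.009, 0, 0.0139, 0, 0, 0]}}

```text
invalid input
```

>>> {"op": "play_rows", "data": {"deltas": [0, -0.0075, 0, 0.0146, 0, 0, 0, 0, -0.006, 0, 0.0154, 0, 0, 0, 0, -0.0045, 0, 0.0159, 0, 0, 0, 0, -0.0015, 0, 0.008, 0, 0, 0, 0, -0.0015, 0, 0.008, 0, 0, 0, 0, -0.001, 0, 0.006, 0, 0, 0, 0, -0.001, 0, 0.006, 0, 0, 0, 0, 0, 0, 0.004, 0, 0, 0]}}

```text
time_s: 2.7
ee_pos: [0.6265, -0.2157, 0.2231]
ee_rot: [[1.0, -0.019, 0.0], [-0.019, -1.0, -0.0], [0.0, 0.0, -1.0]]
force: [-0.1, -0.6, 0.4]
finger_gap: 0.005
grasp_force: 0.0
```

>>> {"op": "play_rows", "data": {"deltas": [0, -0.012, 0, 0.0035, 0, 0, 0, 0, -0.012, 0, 0.0035, 0, 0, 0, 0, -0.012, 0, 0, 0, 0, 0, 0, -0.0085, 0, 0.005, 0, 0, 0, 0, -0.0138, 0, 0.0093, 0, 0, 0, 0, -0.0126, 0, 0.0105, 0, 0, 0, 0, -0.0115, 0, 0.0118, 0, 0, 0, 0, -0.0103, 0, 0.0129, 0, 0, 0, 0, -0.009, 0, 0.0139, 0, 0, 0]}}

```text
time_s: 3.6
ee_pos: [0.5247, -0.2141, 0.1537]
ee_rot: [[1.0, -0.019, 0.002], [-0.019, -1.0, -0.001], [0.002, 0.001, -1.0]]
force: [-0.2, 0.0, 1.6]
finger_gap: -0.0
grasp_force: 0.8
```

>>> {"op": "play_rows", "data": {"deltas": [0, -0.0075, 0, 0.0146, 0, 0, 0, 0, -0.006, 0, 0.0154, 0, 0, 0, 0, -0.0045, 0, 0.0159, 0, 0, 0, 0, -0.0015, 0, 0.008, 0, 0, 0, 0, -0.0015, 0, 0.008, 0, 0, 0, 0, -0.001, 0, 0.006, 0, 0, 0, 0, -0.001, 0, 0.005, 0, 0, 0, 0, 0, 0, 0.004, 0, 0, 0, 0, 0, 0, 0.002, 0, 0, 0, 0, 0, 0, 0, 0, 0, 0, 0, 0, 0, 0, 0, 0, 0]}}

```text
time_s: 4.7
ee_pos: [0.5019, -0.2134, 0.0742]
ee_rot: [[1.0, -0.019, 0.0], [-0.019, -1.0, -0.0], [0.0, 0.0, -1.0]]
force: [-0.3, 0.4, 0.1]
finger_gap: -0.0
grasp_force: 0.0
```

>>> {"op": "play_rows", "data": {"deltas": [0, 0, 0, 0.001, 0, 0, 0, 0, 0, 0, 0.001, 0, 0, 0, 0, 0, 0, 0.001, 0, 0, 0, 0, 0, 0, 0, 0, 0, 0]}}

```text
time_s: 5.1
ee_pos: [0.5021, -0.2136, 0.0739]
ee_rot: [[1.0, -0.019, -0.001], [-0.019, -1.0, -0.0], [-0.001, 0.0, -1.0]]
force: [-8.0, 3.7, 14.6]
finger_gap: -0.001
grasp_force: 7.4
```

>>> {"op": "play_rows", "data": {"deltas": [0, 0, 0, -0.022, 0, 0, 0, 0, 0, 0, -0.04, 0, 0, 0, 0, 0, 0, -0.04, 0, 0, 0, 0, 0, -0.019, -0.03, 0, 0, 0, 0, 0, -0.019, -0.03, 0, 0, 0, 0, 0, -0.019, -0.02, 0, 0, 0, 0, 0, 0, 0, 0, 0, 0, 0, 0, 0, 0, 0, 0, 0]}}

```text
time_s: 5.9
ee_pos: [0.5029, -0.1564, 0.253]
ee_rot: [[1.0, -0.018, 0.0], [-0.018, -1.0, -0.001], [0.0, 0.001, -1.0]]
force: [0.3, 0.9, -0.1]
finger_gap: -0.0
grasp_force: 0.0
```

```bash
python3 - <<'E'
from h import *
import pickle
mw=robot.camera_model("wrist");s=robot.observe();w=robot.grab_frame("wrist")[:,:,::-1];t=robot.grab_frame("side")[:,:,::-1]
cv2.imwrite("pics/w1.png",w);cv2.imwrite("pics/s1.png",t);pickle.dump(mw,open("w1.pkl","wb"))
print(s["ee_pos"],s["time_s"])
E
```

```text
[ 0.50289227 -0.15641069  0.25298337] 5.9
```

View pics/w1.png

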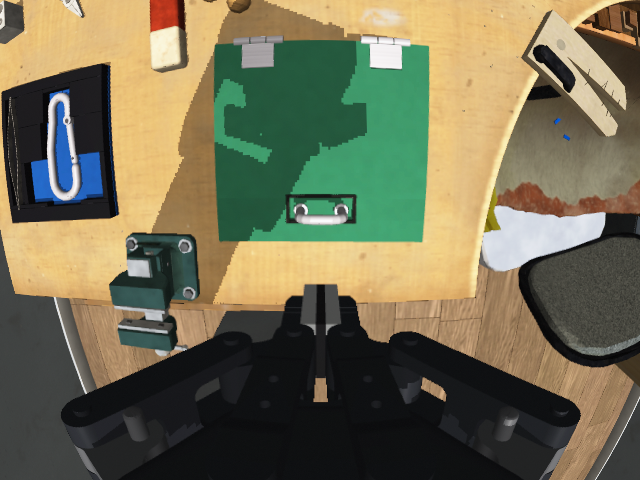

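The lid is shut, with its corners at about (216,43), (428,43), (422,241) and (220,241). The staple stands through the slot near (321,212). Next I'll measure it, and the tray and hook at (62,145).

```bash
python3 - <<'E'
from h import *
import pickle
m=pickle.load(open("w1.pkl","rb"));im=cv2.imread("pics/w1.png");hsv=cv2.cvtColor(im,cv2.COLOR_BGR2HSV)
def win(mask,x0,x1,y0,y1):
    k=np.zeros(mask.shape,np.uint8);k[y0:y1,x0:x1]=mask[y0:y1,x0:x1]*255;return k
g=win((hsv[...,0]>60)&(hsv[...,0]<95)&(hsv[...,1]>90),205,440,35,250)
c=max(cv2.findContours(g,cv2.RETR_EXTERNAL,cv2.CHAIN_APPROX_NONE)[0],key=cv2.contourArea)
P=plane(m,c[:,0]+0.,.074,True)[:,:2]
def rect(P):
    r=cv2.minAreaRect(P.astype(np.float32)*1000);b=cv2.boxPoints(r);return r,b.round(1).tolist()
print("lid",rect(P))
w=win((hsv[...,1]<70)&(hsv[...,2]>150),280,362,190,232)
ys,xs=np.nonzero(w);print("staple px",xs.min(),xs.max(),ys.min(),ys.max())
for y in range(ys.min(),ys.max()+1): 
    q=xs[ys==y];print(y,q.min(),q.max(),len(q),end='; ')
for z in(.108,):
    print(plane(m,[[xs.min(),ys.max()-4],[xs.max(),ys.max()-4]],z,True))
# hook
h=win((hsv[...,1]<60)&(hsv[...,2]>150),40,90,85,210)
c=max(cv2.findContours(h,cv2.RETR_EXTERNAL,cv2.CHAIN_APPROX_NONE)[0],key=cv2.contourArea)
print("hook wrist",rect(plane(m,c[:,0]+0.,.0115,True)[:,:2]))
t=robot.camera_model("top");im=cv2.imread("pics/top0.png");hsv=cv2.cvtColor(im,cv2.COLOR_BGR2HSV)
h=win((hsv[...,1]<60)&(hsv[...,2]>130),205,255,190,290)
c=max(cv2.findContours(h,cv2.RETR_EXTERNAL,cv2.CHAIN_APPROX_NONE)[0],key=cv2.contourArea)
print("hook top",rect(plane(t,c[:,0]+0.,.0115)[:,:2]))
E
```

```text
lid (((568.0584716796875, -157.4800567626953), (187.90228271484375, 178.31886291503906), 88.66442108154297), [[476.70001220703125, -249.3000030517578], [655.0, -253.5], [659.4000244140625, -65.5999984741211], [481.1000061035156, -61.5]])
staple px 293 348 204 224
204 302 304 3; 205 297 345 17; 206 295 346 15; 207 294 347 14; 208 294 347 12; 209 294 347 10; 210 293 348 12; 211 294 347 10; 212 294 347 10; 213 294 347 9; 214 305 336 4; Traceback (most recent call last):
  File "<stdin>", line 15, in <module>
    return umr_minimum(a, axis, None, out, keepdims, initial, where)
ValueError: zero-size array to reduction operation minimum which has no identity
```

```bash
python3 - <<'E'
from h import *
import pickle
m=pickle.load(open("w1.pkl","rb"));t=robot.camera_model("top")
def rect(P):
    r=cv2.minAreaRect(P.astype(np.float32)*1000);return r
def mask(im,x0,x1,y0,y1,smax,vmin):
    hsv=cv2.cvtColor(im,cv2.COLOR_BGR2HSV);k=np.zeros(hsv.shape[:2],np.uint8)
    k[y0:y1,x0:x1]=((hsv[...,1]<smax)&(hsv[...,2]>vmin))[y0:y1,x0:x1]*255
    k=cv2.morphologyEx(k,cv2.MORPH_CLOSE,np.ones((3,3)))
    return max(cv2.findContours(k,cv2.RETR_EXTERNAL,cv2.CHAIN_APPROX_NONE)[0],key=cv2.contourArea)[:,0]+0.
w1=cv2.imread("pics/w1.png");t0=cv2.imread("pics/top0.png")
print("hook w",rect(plane(m,mask(w1,40,90,85,210,60,150),.0115,True)[:,:2]))
c=mask(t0,205,255,190,290,60,130);P=plane(t,c,.0115)[:,:2];print("hook t",rect(P),P.min(0),P.max(0))
print("staple feet mid",plane(m,[[320.5,209.5]],.076,True))
c=mask(w1,285,358,214,232,110,110);print(c.min(0),c.max(0),plane(m,[c.min(0),c.max(0)],.108,True))
cv2.imwrite("pics/hook1.png",cv2.resize(t0[180:300,155:285],None,fx=5,fy=5,interpolation=cv2.INTER_CUBIC)[:600])
E
```

```text
hook w ((585.8472900390625, 161.6424102783203), (133.9254150390625, 50.263187408447266), 2.4353768825531006)
hook t ((586.0784912109375, 158.51829528808594), (133.42039489746094, 48.10249328613281), 1.1504305601119995) [0.51948149 0.1336625 ] [0.65274546 0.18258267]
staple feet mid [[ 0.50785082 -0.15599794  0.076     ]]
[294. 214.] [347. 225.] [[ 0.51100715 -0.13497361  0.108     ]
 [ 0.50126525 -0.17701405  0.108     ]]
```

View pics/hook1.png

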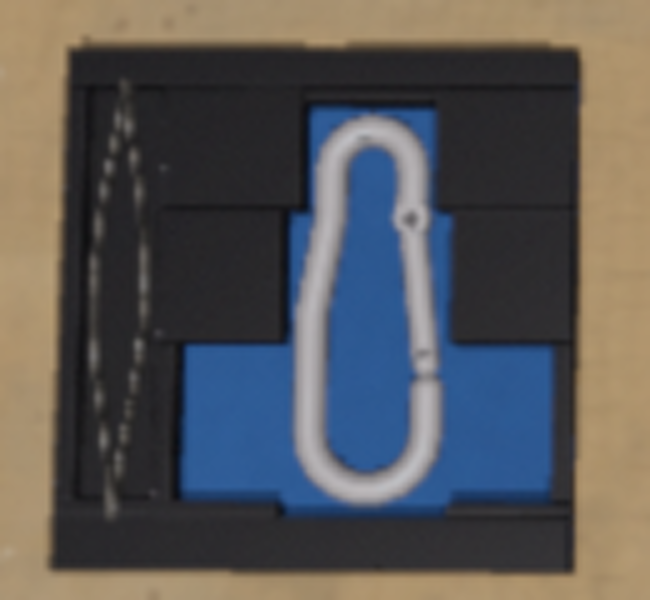

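The hook's nose end is at crop (368,500) and its gate is on the right, at (425,360), which is world -y. The notch spans columns 180 to 553. I'll move over the notch now.

>>> {"op": "play_rows", "data": {"deltas": [0.85, 0.0052, -0.0394, 0, 0, 0, 0, 0.85, 0.0052, -0.0394, 0, 0, 0, 0, 0.85, 0.0052, -0.0394, 0, 0, 0, 0, 0.85, 0.0052, -0.0394, 0, 0, 0, 0, 0.85, 0.0052, -0.0394, 0, 0, 0, 0, 0.85, 0.0052, -0.0394, 0, 0, 0, 0, 0.85, 0.0052, -0.0394, 0, 0, 0, 0, 0.85, 0.0052, -0.0394, 0, 0, 0, 0, 0.85, 0, 0, 0, 0, 0, -1.8, 0.85, 0, 0, 0, 0, 0, 0]}}

```text
time_s: 7.0
ee_pos: [0.5499, 0.1582, 0.2507]
ee_rot: [[1.0, 0.014, -0.004], [0.014, -1.0, -0.001], [-0.004, 0.001, -1.0]]
force: [1.0, -0.0, -0.9]
finger_gap: 0.85
grasp_force: 0.0
```

```bash
python3 - <<'E'
from h import *
m=robot.camera_model("wrist");s=robot.observe();w=robot.grab_frame("wrist")[:,:,::-1].copy()
cv2.imwrite("pics/w2.png",w);print(s["ee_pos"],s["finger_gap"])
hsv=cv2.cvtColor(w,cv2.COLOR_BGR2HSV)
def rect(P): return cv2.minAreaRect(P.astype(np.float32)*1000)
blue=((hsv[...,0]>98)&(hsv[...,0]<125)&(hsv[...,1]>120)&(hsv[...,2]>60)).astype(np.uint8)*255
k=cv2.morphologyEx(((hsv[...,1]<60)&(hsv[...,2]>140)).astype(np.uint8)*255,cv2.MORPH_CLOSE,np.ones((3,3)))
for n,M,z in(("hook",k,.0115),("blue",blue,.006)):
    for c in sorted(cv2.findContours(M,cv2.RETR_EXTERNAL,cv2.CHAIN_APPROX_NONE)[0],key=cv2.contourArea)[-4:]:
        P=plane(m,c[:,0]+0.,z,True)[:,:2];print(n,cv2.boundingRect(c),rect(P))
        if n=="hook":
            for a,b in((.53,.548),(.548,.566),(.62,.64)):
                q=P[(P[:,0]>a)&(P[:,0]<b)]
                if len(q):print("   ",a,q[:,1].min(),q[:,1].max())
E
```

```text
[0.5499047  0.15822096 0.25074167] 0.8498168772876863
hook (107, 9, 58, 29) ((753.75048828125, 370.01531982421875), (76.81047058105469, 30.748008728027344), 64.24549865722656)
hook (548, 0, 46, 66) ((767.7670288085938, -131.6287841796875), (86.0255126953125, 69.35259246826172), 19.322750091552734)
hook (458, 67, 30, 41) ((679.9794921875, -2.3727474212646484), (43.7057991027832, 33.55778503417969), 3.7348859310150146)
hook (299, 103, 46, 127) ((586.2299194335938, 158.06358337402344), (131.77932739257812, 47.2430419921875), 0.7803820967674255)
    0.53 0.1338425473638323 0.18106163298086808
    0.548 0.13402219913892136 0.1811070507136046
    0.62 0.13878565518506347 0.1764851716462479
blue (92, 42, 2, 3) ((743.4154663085938, 428.3609619140625), (2.259472370147705, 1.7139461040496826), 45.75571060180664)
blue (95, 0, 5, 7) ((795.3726806640625, 427.2425842285156), (4.213476657867432, 7.9712090492248535), 74.51668548583984)
blue (132, 34, 44, 24) ((717.7054443359375, 342.1119689941406), (22.390548706054688, 55.58902359008789), 17.101957321166992)
blue (260, 99, 123, 135) ((585.5946044921875, 158.61282348632812), (142.49356079101562, 129.5274200439453), 0.5686529278755188)
```

View pics/w2.png

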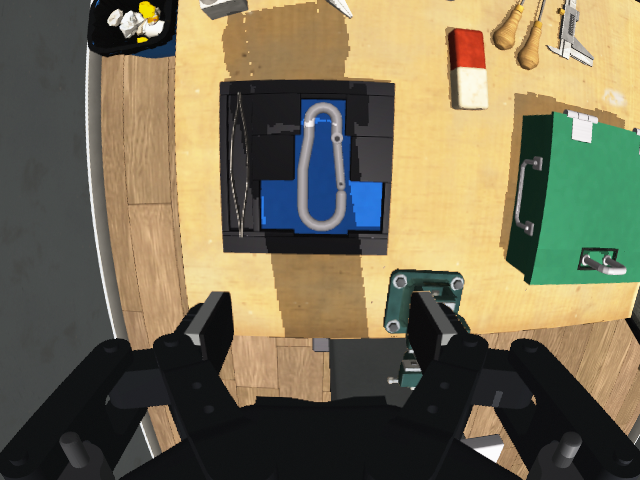

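The hook is centred at world y = 0.1575, with its bow at x = 0.550, directly under the tool. I'll descend.

>>> {"op": "play_rows", "data": {"deltas": [0.85, 0, 0, 0.05, 0, 0, 0, 0.85, 0, 0, 0.05, 0, 0, 0, 0.85, 0, 0, 0.05, 0, 0, 0, 0.85, 0, 0, 0.04, 0, 0, 0, 0.85, 0, 0, 0.03, 0, 0, 0, 0.85, 0, 0, 0.01, 0, 0, 0, 0.85, 0, 0, 0, 0, 0, 0, 0.85, 0, 0, 0, 0, 0, 0]}}

```text
time_s: 7.85
ee_pos: [0.5517, 0.1576, 0.0247]
ee_rot: [[1.0, 0.011, 0.002], [0.011, -1.0, 0.0], [0.002, -0.0, -1.0]]
force: [0.3, -0.1, 0.6]
finger_gap: 0.845
grasp_force: 0.0
```

>>> {"op": "play_rows", "data": {"deltas": [0.85, -0.001, 0, 0.01, 0, 0, 0, 0.85, 0, 0, 0.0095, 0, 0, 0, 0.85, 0, 0, 0, 0, 0, 0, 0.85, 0, 0, 0, 0, 0, 0]}}

```text
time_s: 8.25
ee_pos: [0.5491, 0.158, 0.0034]
ee_rot: [[1.0, 0.013, -0.001], [0.013, -1.0, -0.0], [-0.001, 0.0, -1.0]]
force: [0.3, 1.2, -0.2]
finger_gap: 0.851
grasp_force: 0.0
```

>>> {"op": "play_rows", "data": {"deltas": [0.85, 0, 0, -0.001, 0, 0, 0, 0.5, 0, 0, 0, 0, 0, 0, 0.5, 0, 0, 0, 0, 0, 0, 0.5, 0, 0, 0, 0, 0, 0, 0.4, 0, 0, 0, 0, 0, 0, 0.4, 0, 0, 0, 0, 0, 0, 0.4, 0, 0, 0, 0, 0, 0], "newtons": 60}}

```text
time_s: 8.95
ee_pos: [0.5501, 0.1582, 0.0057]
ee_rot: [[1.0, 0.012, 0.001], [0.012, -1.0, 0.0], [0.001, -0.0, -1.0]]
force: [-2.2, -0.2, 6.0]
finger_gap: 0.566
grasp_force: 62.0
```

>>> {"op": "play_rows", "data": {"deltas": [0.4, 0, 0, -0.01, 0, 0, 0, 0.4, 0, 0, -0.03, 0, 0, 0, 0.4, 0, 0, -0.04, 0, 0, 0, 0.4, 0, 0, -0.04, 0, 0, 0, 0.4, 0, 0, -0.04, 0, 0, 0, 0.4, 0, 0, -0.03, 0, 0, 0, 0.4, 0, 0, 0, 0, 0, 0, 0.4, 0, 0, 0, 0, 0, 0]}}

```text
time_s: 9.75
ee_pos: [0.549, 0.1579, 0.1941]
ee_rot: [[1.0, 0.013, -0.0], [0.013, -1.0, -0.0], [-0.0, 0.0, -1.0]]
force: [-0.0, -0.8, -4.3]
finger_gap: 0.565
grasp_force: 62.8
```

```bash
python3 - <<'E'
from h import *
w=robot.grab_frame("side")[:,:,::-1].copy()
cv2.imwrite("pics/s2.png",cv2.resize(w[120:420,180:520],None,fx=2,fy=2))
s=robot.observe();print(s["ee_pos"],s["force"],s["finger_gap"],s["grasp_force"])
E
```

```text
[0.54805679 0.15777658 0.19234751] [ 0.05397007  0.36371304 -3.58750163] 0.5644596053339054 62.843002304434776
```

View pics/s2.png

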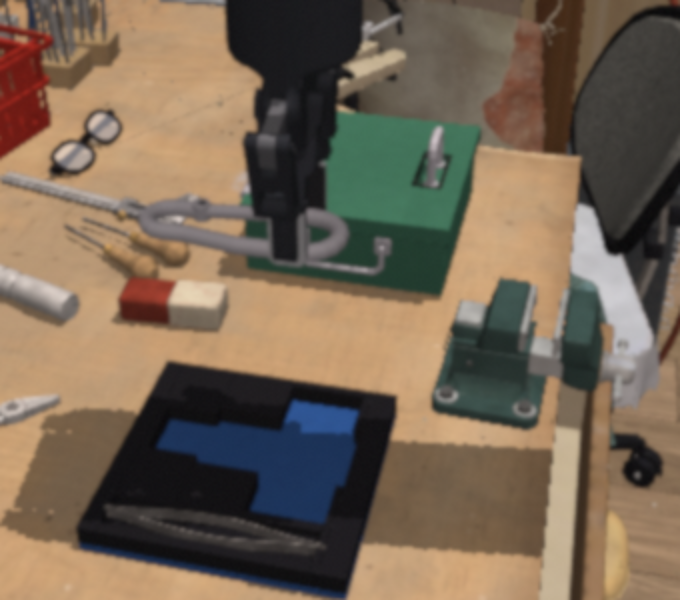

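The hook is held level in the side view. I'll carry it over the lid.

>>> {"op": "play_rows", "data": {"deltas": [0.4, 0, 0, 0, 0, 0, 1.9, 0.4, 0.0002, 0.02, 0, 0, 0, 0, 0.4, 0.0002, 0.037, 0, 0, 0, 0, 0.4, 0.0002, 0.04, 0, 0, 0, 0, 0.4, 0.0002, 0.04, 0, 0, 0, 0, 0.4, 0.0002, 0.04, 0, 0, 0, 0, 0.4, 0.0002, 0.04, 0, 0, 0, 0, 0.4, 0.0002, 0.025, 0, 0, 0, 0, 0.4, 0, 0.015, 0, 0, 0, 0, 0.4, 0, 0, 0, 0, 0, 0, 0.4, 0, 0, 0, 0, 0, 0]}}

```text
time_s: 10.9
ee_pos: [0.5448, -0.0982, 0.193]
ee_rot: [[1.0, -0.021, -0.003], [-0.021, -1.0, 0.002], [-0.003, -0.002, -1.0]]
force: [0.6, 0.6, -2.3]
finger_gap: 0.563
grasp_force: 62.9
```

>>> {"op": "play_rows", "data": {"deltas": [0.4, 0, 0, 0.03, 0, 0, 0, 0.4, 0, 0, 0.03, 0, 0, 0, 0.4, 0, 0, 0.025, 0, 0, 0, 0.4, 0, 0, 0.015, 0, 0, 0, 0.4, 0, 0, 0.008, 0, 0, 0, 0.4, 0, 0, 0, 0, 0, 0, 0.4, 0, 0, 0, 0, 0, 0]}}

```text
time_s: 11.6
ee_pos: [0.5464, -0.099, 0.0879]
ee_rot: [[1.0, -0.02, 0.002], [-0.02, -1.0, -0.001], [0.002, 0.001, -1.0]]
force: [0.3, -0.4, -2.1]
finger_gap: 0.565
grasp_force: 62.9
```

>>> {"op": "play_rows", "data": {"deltas": [0.4, 0, 0, 0.003, 0, 0, 0, 0.4, 0, 0, 0.003, 0, 0, 0, 0.4, 0, 0, 0.003, 0, 0, 0, 0.4, 0, 0, 0.002, 0, 0, 0, 0.4, 0, 0, 0.0015, 0, 0, 0, 0.4, 0, 0, 0, 0, 0, 0, 0.4, 0, 0, 0, 0, 0, 0]}}

```text
time_s: 12.3
ee_pos: [0.5456, -0.099, 0.0742]
ee_rot: [[1.0, -0.021, 0.0], [-0.021, -1.0, -0.0], [0.0, 0.0, -1.0]]
force: [-0.5, 0.4, -3.3]
finger_gap: 0.563
grasp_force: 63.0
```

>>> {"op": "play_rows", "data": {"deltas": [0.4, 0, 0, 0.001, 0, 0, 0, 0.4, 0, 0, 0, 0, 0, 0, 0.4, 0, 0, 0, 0, 0, 0]}}

```text
time_s: 12.6
ee_pos: [0.5458, -0.0991, 0.0737]
ee_rot: [[1.0, -0.021, 0.001], [-0.021, -1.0, -0.0], [0.001, 0.0, -1.0]]
force: [-1.8, 1.8, 2.4]
finger_gap: 0.569
grasp_force: 63.2
```

>>> {"op": "play_rows", "data": {"deltas": [0.62, 0, 0, 0, 0, 0, 0, 0.68, 0, 0, 0, 0, 0, 0, 0.75, 0, 0, 0, 0, 0, 0, 0.75, 0, 0, 0, 0, 0, 0, 0.75, 0, 0, -0.02, 0, 0, 0, 0.75, 0, 0, -0.04, 0, 0, 0, 0.75, 0, 0, -0.04, 0, 0, 0, 0.75, 0, 0, -0.03, 0, 0, 0, 0.75, 0, 0, 0, 0, 0, 0, 0.75, 0, 0, 0, 0, 0, 0]}}

```text
time_s: 13.6
ee_pos: [0.5459, -0.0991, 0.2039]
ee_rot: [[1.0, -0.021, 0.002], [-0.021, -1.0, -0.001], [0.002, 0.001, -1.0]]
force: [0.1, -0.0, -1.3]
finger_gap: 0.751
grasp_force: 0.0
```

```bash
cat >look.py <<'E'
from h import *
import sys
def look(name,z=.0795,view=True):
    m=robot.camera_model("wrist");s=robot.observe();w=robot.grab_frame("wrist")[:,:,::-1].copy()
    cv2.imwrite(f"pics/{name}.png",w);print(s["ee_pos"],s["ee_rot"][:,0],s["finger_gap"],s["time_s"])
    hsv=cv2.cvtColor(w,cv2.COLOR_BGR2HSV)
    M=((hsv[...,1]<70)&(hsv[...,2]>90)).astype(np.uint8)*255;M[300:]=0
    M=cv2.morphologyEx(M,cv2.MORPH_CLOSE,np.ones((3,3)))
    for c in cv2.findContours(M,cv2.RETR_EXTERNAL,cv2.CHAIN_APPROX_NONE)[0]:
        if cv2.contourArea(c)<300: continue
        P=plane(m,c[:,0]+0.,z,True)[:,:2];r=cv2.minAreaRect(P.astype(np.float32)*1000)
        if abs(r[0][0]-580)<150 and abs(r[0][1]+130)<150: print(cv2.boundingRect(c),r,P.min(0).round(4),P.max(0).round(4))
if __name__=="__main__": look(sys.argv[1])
E
python3 look.py w3
```

```text
[ 0.54589606 -0.09908839  0.20390156] [ 0.99978619 -0.02060435  0.0017425 ] 0.7507833181123941 13.6
(371, 285, 58, 14) ((493.96807861328125, -160.7876434326172), (47.03642654418945, 10.884291648864746), 88.90913391113281) [ 0.4885 -0.1843] [ 0.4998 -0.1373]
(444, 77, 53, 42) ((646.0545043945312, -212.74668884277344), (43.310279846191406, 28.630977630615234), 88.82676696777344) [ 0.6315 -0.2346] [ 0.6607 -0.1913]
(287, 71, 70, 200) ((588.606201171875, -100.42963409423828), (50.46018981933594, 148.7835235595703), 87.70379638671875) [ 0.5142 -0.1259] [ 0.6629 -0.0731]
(183, 51, 17, 47) ((667.10302734375, -5.63923454284668), (12.755867004394531, 34.933624267578125), 89.90301513671875) [ 0.6496 -0.012 ] [0.6846 0.0007]
(440, 39, 28, 18) ((684.4366455078125, -199.72874450683594), (13.499929428100586, 22.633132934570312), 5.463263511657715) [ 0.6771 -0.2109] [ 0.6913 -0.1889]
(325, 0, 80, 12) ((714.0595092773438, -134.34666442871094), (9.279712677001953, 58.031192779541016), 1.9613583087921143) [ 0.7103 -0.1632] [ 0.7197 -0.1052]
```

View pics/w3.png

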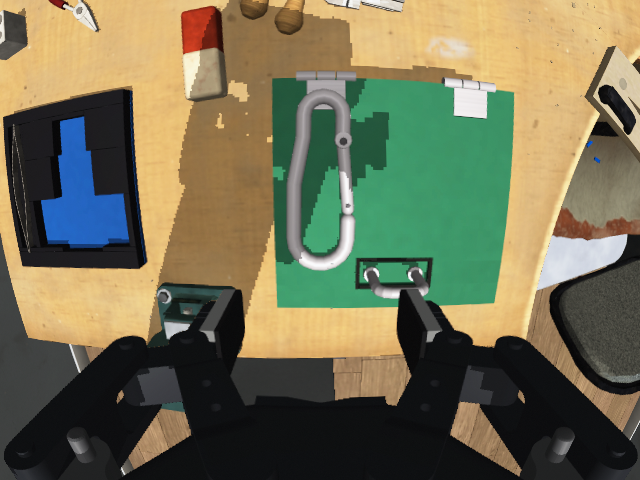

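The hook lies on the lid with its nose end at (320,271) and its gate toward the staple. The staple legs are at about (372,275) and (415,275), with the crossbar at (400,290). Next I'll regrasp the hook at its tail.

>>> {"op": "play_rows", "data": {"deltas": [0.7, 0.038, 0, 0, 0, 0, 0, 0.7, 0.038, 0, 0, 0, 0, 0, 0.7, 0, 0, 0.04, 0, 0, 0, 0.7, 0, 0, 0.04, 0, 0, 0, 0.7, 0, 0, 0.03, 0, 0, 0, 0.7, 0, 0, 0.01, 0, 0, 0, 0.7, 0, 0, 0, 0, 0, 0, 0.7, 0, 0, 0, 0, 0, 0]}}

```text
time_s: 14.45
ee_pos: [0.622, -0.1007, 0.084]
ee_rot: [[1.0, -0.021, 0.001], [-0.021, -1.0, -0.0], [0.001, 0.0, -1.0]]
force: [0.0, -0.5, 0.2]
finger_gap: 0.701
grasp_force: 0.0
```

>>> {"op": "play_rows", "data": {"deltas": [0.7, 0, 0, 0.005, 0, 0, 0, 0.7, 0, 0, 0.0045, 0, 0, 0, 0.7, 0, 0, 0, 0, 0, 0, 0.4, 0, 0, 0, 0, 0, 0, 0.35, 0, 0, 0, 0, 0, 0, 0.35, 0, 0, 0, 0, 0, 0, 0.35, 0, 0, 0, 0, 0, 0, 0.3, 0, 0, 0, 0, 0, 0, 0.3, 0, 0, 0, 0, 0, 0], "newtons": 100}}

```text
time_s: 15.35
ee_pos: [0.6219, -0.1008, 0.0748]
ee_rot: [[1.0, -0.021, 0.001], [-0.021, -1.0, -0.001], [0.001, 0.001, -1.0]]
force: [-1.8, -0.6, 4.8]
finger_gap: 0.411
grasp_force: 99.1
```

>>> {"op": "play_rows", "data": {"deltas": [0.3, 0, 0, -0.003, 0, 0, 0, 0.3, 0, 0, -0.003, 0, 0, 0, 0.3, 0, 0, -0.003, 0, 0, 0, 0.3, 0, 0, 0, 0, 0, 0, 0.3, 0, 0, 0, 0, 0, 0]}}

```text
time_s: 15.85
ee_pos: [0.6213, -0.1005, 0.0823]
ee_rot: [[1.0, -0.021, -0.0], [-0.021, -1.0, 0.0], [-0.0, -0.0, -1.0]]
force: [0.5, -0.1, -2.6]
finger_gap: 0.415
grasp_force: 99.5
```

```bash
python3 - <<'E'
from h import *
m=robot.camera_model("wrist");s=robot.observe();w=robot.grab_frame("wrist")[:,:,::-1];t=robot.grab_frame("top")[:,:,::-1];sd=robot.grab_frame("side")[:,:,::-1]
np.save("w4R.npy",np.array([m],dtype=object),allow_pickle=True)
for n,i in(("w4",w),("t4",t),("s4",sd)): cv2.imwrite(f"pics/{n}.png",i)
print(s["ee_pos"],s["force"],s["finger_gap"])
a=cv2.resize(w[150:350,200:467],None,fx=3,fy=3)[:600,:800]
b=cv2.resize(sd[160:260,290:430],None,fx=4,fy=4,interpolation=cv2.INTER_CUBIC)
c=cv2.resize(t[190:310,350:490],None,fx=4,fy=4,interpolation=cv2.INTER_CUBIC)
h=np.zeros((480,1120,3),np.uint8);h[:400,:560]=b;h[:480,560:]=c
cv2.imwrite("pics/v4.png",cv2.resize(h,(800,343),interpolation=cv2.INTER_AREA))
cv2.imwrite("pics/v4w.png",a)
E
```

```text
[ 0.62133115 -0.10045937  0.08234998] [ 0.46486141 -0.05941725 -2.58101894] 0.4152098738511159
```

View pics/v4.png

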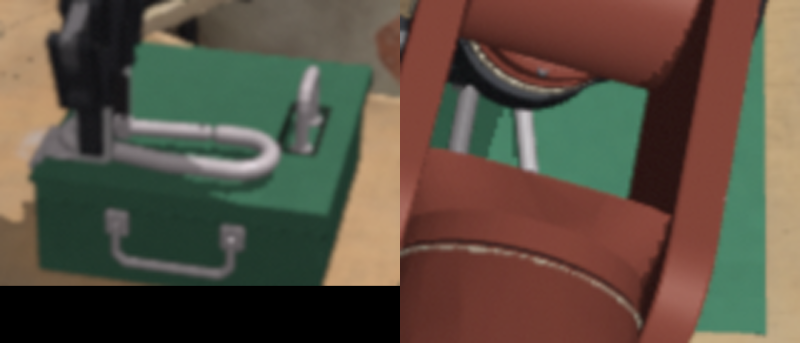

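In the side crop the hook is held level at its tail, with the gate toward the staple and below the crossbar. The leg is at about hook (70, 40) mm. I'll move the hook forward along its line first.

>>> {"op": "play_rows", "data": {"deltas": [0.3, -0.015, 0, 0, 0, 0, 0, 0.3, -0.015, 0, 0, 0, 0, 0, 0.3, -0.015, 0, 0, 0, 0, 0, 0.3, -0.014, 0, 0, 0, 0, 0, 0.3, 0, 0.003, 0, 0, 0, 0, 0.3, 0, 0.003, 0, 0, 0, 0, 0.3, 0, 0, 0, 0, 0, 0, 0.3, 0, 0, 0, 0, 0, 0]}}

```text
time_s: 16.8
ee_pos: [0.563, -0.1056, 0.0828]
ee_rot: [[1.0, -0.021, 0.001], [-0.021, -1.0, -0.0], [0.001, 0.0, -1.0]]
force: [-1.0, 0.7, -2.6]
finger_gap: 0.411
grasp_force: 99.5
```

```bash
python3 - <<'E'
from h import *
m=robot.camera_model("side");sd=robot.grab_frame("side")[:,:,::-1].copy()
s=robot.observe();print(s["ee_pos"],s["force"],s["finger_gap"])
T=s["ee_pos"];R=s["ee_rot"][:2,:2];hx=-R[:,0];hy=R[:,1]
o=T[:2]+.0417*hx;z=.0872
print("leg in hook",(np.array([.5084,-.138])-o)@np.c_[hx,hy])
def dot(p,z,col):
    q=pix(m,np.r_[p,z])[0];cv2.circle(big,tuple(((q-[290,160])*5+2.5).astype(int)),4,col,-1)
w=sd[160:280,290:450];big=cv2.resize(w,None,fx=5,fy=5,interpolation=cv2.INTER_CUBIC)
for x,y in((65,0),(20.5,20),(34,25.5),(-32,14)): dot(o+x/1e3*hx+y/1e3*hy,z,(0,0,255))
for zz in(.074,.089,.104): dot(np.array([.5084,-.138]),zz,(255,0,0)); dot(np.array([.5077,-.174]),zz,(255,0,255))
cv2.imwrite("pics/v5.png",big)
E
```

```text
[ 0.56292777 -0.10546982  0.08273134] [-0.17347252 -0.61461314 -1.55358315] 0.4148841569548074
leg in hook [0.01214255 0.03365219]
```

View pics/v5.png

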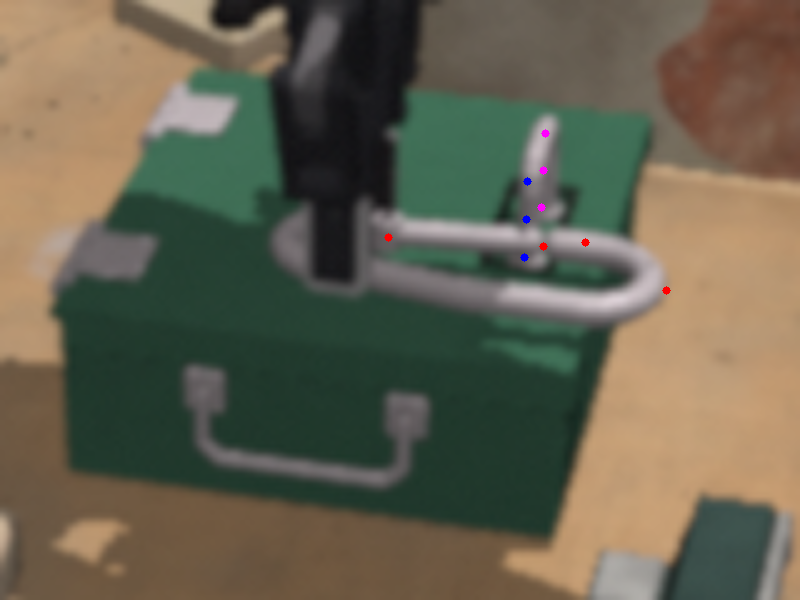

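The projected hook points match the picture. The left leg's foot is at (533,258), about 2.5 mm nearer the nose than I computed, so I'll shift by 4 mm and start pressing.

>>> {"op": "play_rows", "data": {"deltas": [0.3, -0.002, 0, 0, 0, 0, 0, 0.3, -0.002, 0, 0, 0, 0, 0, 0.3, 0, 0.003, 0, 0, 0, 0, 0.3, 0, 0.003, 0, 0, 0, 0, 0.3, 0, 0.003, 0, 0, 0, 0, 0.3, 0, 0.003, 0, 0, 0, 0, 0.3, 0, 0, 0, 0, 0, 0]}}

```text
time_s: 17.55
ee_pos: [0.5585, -0.1171, 0.0827]
ee_rot: [[1.0, -0.021, 0.001], [-0.021, -1.0, 0.001], [0.001, -0.001, -1.0]]
force: [2.0, 3.4, -1.8]
finger_gap: 0.414
grasp_force: 99.5
```

>>> {"op": "play_rows", "data": {"deltas": [0.3, 0, 0.003, 0, 0, 0, 0, 0.3, 0, 0.003, 0, 0, 0, 0, 0.3, 0, 0.003, 0, 0, 0, 0, 0.3, 0, 0.003, 0, 0, 0, 0, 0.3, 0, 0.003, 0, 0, 0, 0, 0.3, 0, 0.002, 0, 0, 0, 0, 0.3, 0, 0, 0, 0, 0, 0, 0.3, 0, 0, 0, 0, 0, 0]}}

```text
time_s: 18.35
ee_pos: [0.5571, -0.133, 0.0821]
ee_rot: [[1.0, -0.021, -0.002], [-0.021, -1.0, 0.003], [-0.002, -0.003, -1.0]]
force: [-0.1, 7.6, -1.3]
finger_gap: 0.41
grasp_force: 100.0
```

>>> {"op": "play_rows", "data": {"deltas": [0.3, 0, 0.001, 0, 0, 0, 0, 0.3, 0.003, 0, 0, 0, 0, 0, 0.3, 0.003, 0, 0, 0, 0, 0, 0.3, 0.003, 0, 0, 0, 0, 0, 0.3, 0, 0, 0, 0, 0, 0]}}

```text
time_s: 18.85
ee_pos: [0.5668, -0.1347, 0.0821]
ee_rot: [[1.0, -0.021, -0.0], [-0.021, -1.0, 0.002], [-0.0, -0.002, -1.0]]
force: [3.2, 5.8, -3.3]
finger_gap: 0.413
grasp_force: 99.8
```

>>> {"op": "play_rows", "data": {"deltas": [0.3, 0.003, 0, 0, 0, 0, 0, 0.3, 0.003, 0, 0, 0, 0, 0, 0.3, 0.003, 0, 0, 0, 0, 0, 0.3, 0.003, 0, 0, 0, 0, 0, 0.3, 0.003, 0, 0, 0, 0, 0, 0.3, 0, 0, 0, 0, 0, 0, 0.3, 0, 0, 0, 0, 0, 0]}}

```text
time_s: 19.55
ee_pos: [0.5816, -0.1359, 0.0825]
ee_rot: [[1.0, -0.021, -0.0], [-0.021, -1.0, -0.0], [-0.0, 0.0, -1.0]]
force: [-0.1, 0.5, -2.8]
finger_gap: 0.411
grasp_force: 99.6
```

The force has dropped to zero with the leg at about hook x = 34 mm, so the gate has snapped shut behind the leg. I'll lower the hook and release it.

>>> {"op": "play_rows", "data": {"deltas": [0.3, 0, 0, 0.003, 0, 0, 0, 0.3, 0, 0, 0.002, 0, 0, 0, 0.3, 0, 0, 0.0015, 0, 0, 0, 0.3, 0, 0, 0.001, 0, 0, 0, 0.3, 0, 0, 0, 0, 0, 0, 0.3, 0, 0, 0, 0, 0, 0]}}

```text
time_s: 20.15
ee_pos: [0.5817, -0.1358, 0.0752]
ee_rot: [[1.0, -0.021, -0.0], [-0.021, -1.0, -0.0], [-0.0, 0.0, -1.0]]
force: [-0.8, -1.0, -1.2]
finger_gap: 0.408
grasp_force: 99.9
```

>>> {"op": "play_rows", "data": {"deltas": [0.47, 0, 0, 0, 0, 0, 0, 0.52, 0, 0, 0, 0, 0, 0, 0.6, 0, 0, 0, 0, 0, 0, 0.65, 0, 0, 0, 0, 0, 0, 0.65, 0, 0, -0.01, 0, 0, 0, 0.65, 0, 0, -0.03, 0, 0, 0, 0.65, 0, 0, -0.04, 0, 0, 0, 0.65, 0, 0, -0.04, 0, 0, 0, 0.65, 0, 0, -0.03, 0, 0, 0, 0.65, 0, 0, 0, 0, 0, 0]}}

```text
time_s: 21.15
ee_pos: [0.5847, -0.1368, 0.233]
ee_rot: [[1.0, -0.021, 0.011], [-0.021, -1.0, -0.004], [0.011, 0.004, -1.0]]
force: [0.5, 0.2, 0.9]
finger_gap: 0.65
grasp_force: 0.0
```

```bash
python3 - <<'E'
from h import *
m=robot.camera_model("wrist");s=robot.observe();w=robot.grab_frame("wrist")[:,:,::-1].copy();sd=robot.grab_frame("side")[:,:,::-1].copy()
cv2.imwrite("pics/w6.png",w);cv2.imwrite("pics/s6.png",sd)
print(s["ee_pos"],s["force"],s["finger_gap"])
# predicted hook: compare bright pixels along hook spine/gate/nose in the side view
M=robot.camera_model("side");hx=np.array([-1,.021]);hy=np.array([-.021,-1]);o=np.array([.5817,-.1358])+.0417*hx
hsv=cv2.cvtColor(sd,cv2.COLOR_BGR2HSV)
for n,y in(("spine",-20),("gate",17),("mid",0)):
    print(n,[(x,*hsv[tuple(pix(M,np.r_[o+x/1e3*hx+y/1e3*hy,.081])[0][::-1].round().astype(int))][1:].tolist()) for x in(-25,-10,0,10,20,30,40)])
E
```

```text
[ 0.58474692 -0.13681393  0.23302228] [0.53635266 0.23256433 0.8737384 ] 0.6504714405029827
spine [(-25, 15, 121), (-10, 14, 142), (0, 15, 154), (10, 14, 146), (20, 14, 164), (30, 13, 157), (40, 15, 156)]
gate [(-25, 15, 172), (-10, 13, 156), (0, 13, 134), (10, 14, 147), (20, 14, 106), (30, 13, 97), (40, 14, 129)]
mid [(-25, 54, 104), (-10, 108, 104), (0, 108, 92), (10, 109, 105), (20, 75, 41), (30, 23, 78), (40, 73, 70)]
```

```bash
python3 -c "
from cell import robot
print(robot.finish_job())"
```

```text
the job is handed in; nothing more can be done
None
```

I handed the job in at about 21 s. The lid is shut without slamming, and the hook lies on it, let go. The force readings and final side view show the left leg inside the hook and the gate shut, but the interface returned no verdict.

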